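Load two mandrels with turned parts in order

TASK

Load the two mandrels for the next operation. Over the post of the green mandrel stack the dark wide collar first, then the bright steel sleeve on it, then the brass ring on top; over the post of the yellow mandrel put the violet bush and then the red cap on top of it. Seat every part flat on the one below, let go of all of them, and leave the blue sleeve, the amber grease jar and the wooden vee block standing where they are.

Things in the scene. Friction and masses are not known exactly. Their poses are not given: they have to be found in the camera images.
- green_mandrel: fixed fixture: round green plate 100 mm across and 10 mm thick with an upright bright steel post in its centre, 24 mm thick (radius 12), its top 66 mm above the bench, narrowed to 16 mm over the last 5 mm. Origin: centre of the plate's underside on the bench, z up. The plate's top is 10 mm above the origin. Parts are lowered over the post; their bores leave 5 mm of play all round.
- yellow_mandrel: fixed fixture: round yellow plate 100 mm across and 10 mm thick with an upright bright steel post in its centre, 24 mm thick (radius 12), its top 66 mm above the bench, narrowed to 16 mm over the last 5 mm. Origin: centre of the plate's underside on the bench, z up. The plate's top is 10 mm above the origin. Parts are lowered over the post; their bores leave 5 mm of play all round.
- collar: near-black steel ring, the widest part: 64 mm outside, 34 mm bore, 20 mm high, about 0.36 kg. Origin: centre of its underside, z up; lies flat on the bench (z = 0), clear of everything else, at the start.
- steel_sleeve: bright silver metal sleeve standing alone on the open bench (like, but lower than, the stock in the trays round the edge, which is fixed and not used): 46 mm outside, 34 mm bore, 28 mm high, about 0.17 kg. Origin: centre of its underside, z up; lies flat on the bench (z = 0), clear of everything else, at the start.
- brass_ring: yellow brass ring lying alone on the open bench (not the fixed brass stock in the tray at the edge): 54 mm outside, 34 mm bore, 16 mm high, about 0.19 kg. Origin: centre of its underside, z up; lies flat on the bench (z = 0), clear of everything else, at the start.
- violet_bush: violet plastic bush: 46 mm outside, 34 mm bore, 42 mm high, about 0.04 kg. Origin: centre of its underside, z up; lies flat on the bench (z = 0), clear of everything else, at the start.
- red_cap: red plastic cap, mouth down: 50 mm outside, 26 mm high, closed on top with a small knob (18 mm across, 6 mm high) above that; its 34 mm bore is open below and 19 mm deep. About 0.04 kg. Origin: centre of its underside, z up; lies flat on the bench (z = 0), clear of everything else, at the start.
- blue_sleeve: bystander, not used: blue painted sleeve, 46 mm outside, 36 mm high, standing loose. Origin: centre of its underside, z up; lies flat on the bench (z = 0), clear of everything else, at the start.
- grease_jar: bystander, not used: amber glass jar with a black lid, 48 mm across, 55 mm high, standing loose. Origin: centre of its underside, z up; lies flat on the bench (z = 0), clear of everything else, at the start.
- vee_block: bystander, not used: brown wooden block, 56 x 36 mm, 36 mm high, with a slot across its top, standing loose. Origin: centre of its underside, z up; lies flat on the bench (z = 0), clear of everything else, at the start.
Mind the look-alikes: they are no part of the job. Several things look just like the brass_ring: the one meant starts farthest to the robot's left.

How it is judged:
By the outcome, as a careful person would: the job done as asked, in the order asked, and still so for the second after the job is handed in, with the robot touching nothing.
It also fails if it takes over 120 s, if anything falls off the work surface, if the arm or the gripper's body presses on something with over 40 N, if the wrist force passes 120 N, or if a joint passes its speed limit or range.

ROBOT

A 7-joint arm with a two-finger parallel gripper is mounted at the origin on the work surface. World frame = base frame: x ahead of the robot, y to its left, z up, the work surface at z = 0. Lengths are in m, angles in rad, forces in N, time in s.
With the tool pointing down it reaches from about 0.4 to 0.85 m from the base axis. Payload 10.4 kg.
Tool frame: the origin (TCP) lies midway between the tips of the shut fingers; the grasp point (between the pads) lies 19 mm behind it (pinch_z is the distance from the TCP to the grasp point, in m); z points along the fingers, y is the direction in which the jaws open and shut (so a half turn about z gives the same grasp; the last joint's range is limited). The gripper opens to 87 mm and grips with 3 to 60 N. Pads are 19 mm wide; open, the fingers measure 117 mm over their backs; the gripper's body (75 mm by 190 mm) begins 51 mm behind the grasp point.
Start: joints at [-1.247, 0.332, -0.065, 1.46, 0.022, 1.35, -0.088], TCP at [0.212, 0.588, 0.223] pointing down, gripper open.
Joint ranges: [-2.6, 2.6], [-0.5, 2.12], [-1.47, 1.34], [0.16, 2.42], [-1.27, 4.41], [0.06, 2.06], [-2.6, 2.6]. Speed limits (rad/s): [2.22, 2.22, 2.79, 2.79, 3.14, 3.14, 3.14].

INTERFACE

Orientations are given as a unit quaternion [x, y, z, w].
In Python, from bench import read_state, read_camera, close_job, pinch_z gives the robot as it stands.
- The arm moves only by the tool apply_moves, never from a script. Its argument "deltas" is one flat list of numbers, 6 for each row, row after row: the shift along the tool's x, y, z in m, then the turn, a rotation vector about the tool's x, y, z in rad. In form: [dx, dy, dz, rx, ry, rz, dx, dy, dz, rx, ry, rz, ...]. A call has 1 to 20 rows; each row is the pose to reach, as a shift and turn from the pose measured when the call began, along the tool's axes at that moment; what a row does not reach only later rows make up. A row lasts 1/8 s, in which the tool goes at most 62.5 mm and 10.7 degrees, less where a joint would pass 70% of its speed; a pose out of reach is approached as far as the arm can. A call with a gripper value outside its range is refused whole. "gripper" is the finger opening in m, from 0 to 0.087, set as the call begins (left out, the last holds). The fingers move at their own pace and stop on an object; the grip force is fixed at half the most. Time passes only in rows, so rows that repeat a pose let the fingers close. It gives the time, the measured TCP pose, the force and the opening at its end, in the units of the state.
- read_state(): the state, without advancing time (a new reading comes with each control period).
- read_camera(name): name is "scene" or "top"; returns a dict with "image" (400x640x3 uint8, red, green, blue), "vertical_fov" (degrees; the focal length in pixels is half the picture's height over the tangent of half this angle, whatever the lens; pixels are square), "cx", "cy" (the principal point, pixels), "R" (3x3) and "t" (3): a world point X has camera coordinates R X + t. Camera axes: x right, y down, z forward; pixel columns grow to the right and rows downward; lengths in m; the calibration is good to about 2 mm. A picture is of the moment at which its call begins. There is no depth.
- close_job(): hands the job in, once; it reports no verdict.
The state is a dict: "clock": time; "joint_pos": joint angles; "joint_velocities": joint speeds; "joint_efforts": joint torques, N m; "eef_pos": TCP position; "tool_rot": TCP orientation; "force": force on the tool from outside, world axes, zero at the start; "moment": the same for the moment, N m; "gripper_width": opening from 0.0 (shut) to 1.0 (fully open).
Only numpy, scipy, OpenCV 4.12 (cv2) and the standard library are available. Lean on these libraries where they do the work, as an engineer would, in place of code of your own. Each camera call takes 0.05 s, during which the arm holds its last target.

## Working session

There is one attempt and no reset: what is moved stays moved. The work goes in short steps, Python scripts to look and compute and a tool call to move; the robot and the scene stay as the last step left them, time stands still between calls to the robot, and variables do not carry over. Pictures are saved under pics/ and viewed, and the job is handed in when it is done.

Besides the shell and the picture viewer there is one more tool, called after "Call:" by a JSON object that holds its "op" and its "data", one argument or row to a line. apply_moves: Moves the arm, as the interface text tells. Its arguments: {"type":"object","properties":{"deltas":{"type":"array","items":{"type":"number"}},"gripper":{"type":"number"}},"required":["deltas"]}

```bash
mkdir -p pics; ls; python3 - <<'E'
from bench import *
import cv2
print(read_state()); print(pinch_z)
for n in ("scene","top"):
    c=read_camera(n); cv2.imwrite(f"pics/{n}0.png",c["image"][:,:,::-1]); print({k:v for k,v in c.items() if k!="image"})
E
```

```text
pics
{'clock': 0.0, 'joint_pos': array([-1.24660057,  0.33289497, -0.06468536,  1.46097702,  0.02162688,
        1.34988947, -0.08853797]), 'joint_velocities': array([-1.14204711e-03,  2.33349002e-04, -5.80022467e-04, -6.86699070e-04,
       -7.12368101e-05, -1.38524413e-03,  7.79032166e-04]), 'joint_efforts': array([-3.71179076e-04, -6.23279786e+01,  2.37667747e-02, -3.89863408e+01,
       -6.15926133e-02,  3.99798725e-02,  1.52967305e-04]), 'eef_pos': array([0.21231585, 0.5874062 , 0.22172245]), 'tool_rot': array([ 1.72542117e-01,  9.85001866e-01, -7.32201660e-04, -7.75944389e-05]), 'force': array([ 0.98534862, -0.13941537, -1.23817279]), 'moment': array([-0.00318624,  0.05966283,  0.01220269]), 'gripper_width': 1.0067533296488664}
0.0187
{'vertical_fov': 50.97844546282268, 'cx': 329.08010786597083, 'cy': 196.61224611016115, 'R': array([[-0.85920862,  0.51116971,  0.02158853],
       [ 0.30301265,  0.54241673, -0.78356073],
       [-0.4122425 , -0.66670054, -0.62094002]]), 't': array([ 0.45378836, -0.12995045,  1.31499074])}
{'vertical_fov': 54.50521117282847, 'cx': 316.4051447102734, 'cy': 201.6770231214787, 'R': array([[-0.02535699, -0.99947444, -0.0201958 ],
       [-0.98265069,  0.02863284, -0.18324239],
       [ 0.18372435,  0.01519894, -0.98286029]]), 't': array([0.02302163, 0.53935919, 1.04140249])}
```

View pics/top0.png

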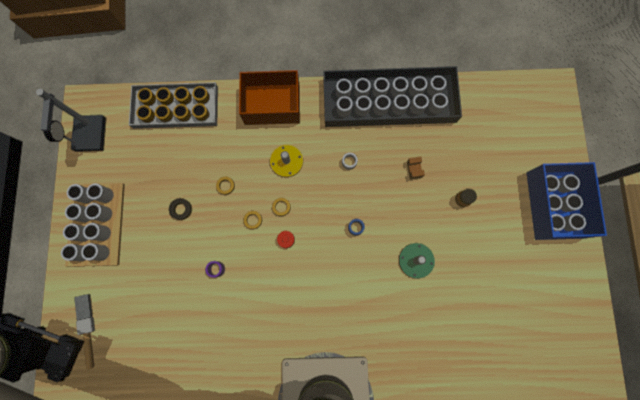

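View pics/scene0.png

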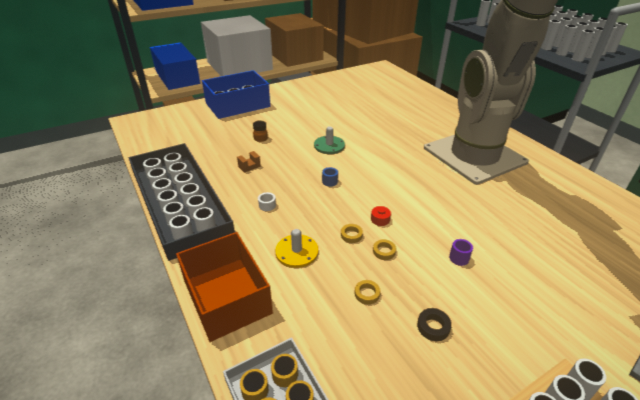

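The top view (robot base at bottom, its left is image left) shows three brass-ring candidates at (226,186), (253,220) and (281,207). The one at (226,186) is farthest left and so fits the description. I'll measure everything in both views and enlarge that area.

```bash
cat > h.py <<'E'
import numpy as np, cv2
from bench import *
def ray(c,u,v,z):
    f=c["image"].shape[0]/2/np.tan(np.radians(c["vertical_fov"]/2))
    d=c["R"].T@np.array([(u-c["cx"])/f,(v-c["cy"])/f,1]); o=-c["R"].T@c["t"]
    return (o+d*(z-o[2])/d[2])
def proj(c,X):
    f=c["image"].shape[0]/2/np.tan(np.radians(c["vertical_fov"]/2))
    p=c["R"]@np.array(X)+c["t"]; return np.array([c["cx"]+f*p[0]/p[2],c["cy"]+f*p[1]/p[2]])
def hullc(m):
    cs,_=cv2.findContours(m.astype(np.uint8),cv2.RETR_EXTERNAL,cv2.CHAIN_APPROX_NONE)
    out=[]
    for k in cs:
        if len(k)<12: continue
        h=cv2.convexHull(k); M=cv2.moments(h)
        if M["m00"]<60: continue
        out.append((M["m10"]/M["m00"],M["m01"]/M["m00"],M["m00"],cv2.boundingRect(h)))
    return out
# name: (hue lo,hi,smin,vmin,vmax)
COL={"red":((0,6),200,90,255),"violet":((130,152),80,40,255),"blue":((108,125),100,50,255),
"green":((60,92),70,40,255),"yellow":((24,32),200,120,255),"brass":((18,27),130,60,205)}
def mask(img,n):
    hsv=cv2.cvtColor(img,cv2.COLOR_RGB2HSV); (a,b),s,v0,v1=COL[n]
    return (hsv[...,0]>=a)&(hsv[...,0]<=b)&(hsv[...,1]>=s)&(hsv[...,2]>=v0)&(hsv[...,2]<=v1)
E
python3 - <<'E'
from h import *
pts={"top":{"brassL":(226,186),"dark":(180,209),"steel":(349,160),"violet":(215,270),"red":(286,240),"yellow":(286,168),"green":(410,255),"wood":(220,300)},
"scene":{"brassL":(368,283),"dark":(434,313),"steel":(267,197),"violet":(460,246),"red":(381,212),"yellow":(285,252),"wood":(400,350)}}
for n in ("top","scene"):
    c=read_camera(n); im=c["image"]; hsv=cv2.cvtColor(im,cv2.COLOR_RGB2HSV)
    np.save(f"pics/{n}.npy",im)
    for col in COL: print(n,col,[tuple(np.round(a[:3],1))+(a[3],) for a in hullc(mask(im,col))])
    if n=="top": box=(150,140,160,150)
    else: box=(230,170,260,180)
    x,y,w,h=box; cv2.imwrite(f"pics/{n}crop.png",cv2.resize(im[y:y+h,x:x+w,::-1],None,fx=3 if n=='scene' else 4,fy=3 if n=='scene' else 4,interpolation=cv2.INTER_CUBIC))
    print("HSV wood",hsv[300,230] if n=="top" else hsv[350,400])
E
```

```text
top red [(np.float64(285.3), np.float64(239.2), np.float64(172.0), (278, 232, 16, 15))]
top violet [(np.float64(213.8), np.float64(268.8), np.float64(194.0), (206, 261, 17, 16))]
top blue [(np.float64(355.9), np.float64(226.7), np.float64(156.5), (349, 220, 15, 15)), (np.float64(573.8), np.float64(200.0), np.float64(4016.0), (542, 162, 65, 76))]
top green [(np.float64(416.4), np.float64(260.4), np.float64(877.0), (400, 244, 34, 34))]
top yellow [(np.float64(286.0), np.float64(160.4), np.float64(765.5), (270, 145, 33, 32))]
top brass [(np.float64(87.1), np.float64(353.4), np.float64(113.0), (83, 344, 9, 19)), (np.float64(252.0), np.float64(219.5), np.float64(258.5), (243, 211, 19, 18)), (np.float64(280.6), np.float64(206.5), np.float64(250.0), (272, 198, 18, 18)), (np.float64(460.0), np.float64(198.3), np.float64(71.5), (456, 191, 8, 16)), (np.float64(113.8), np.float64(194.4), np.float64(290.0), (104, 184, 20, 23)), (np.float64(224.7), np.float64(185.1), np.float64(253.5), (216, 176, 19, 19)), (np.float64(286.0), np.float64(160.4), np.float64(866.0), (269, 144, 35, 34)), (np.float64(
[... 2691 characters left out ...]
64(234.4), np.float64(351.0), (340, 225, 25, 20)), (np.float64(250.4), np.float64(168.7), np.float64(120.0), (238, 165, 26, 9)), (np.float64(576.8), np.float64(223.5), np.float64(6725.0), (494, 164, 146, 138)), (np.float64(265.5), np.float64(136.9), np.float64(114.5), (259, 127, 13, 17)), (np.float64(246.9), np.float64(114.3), np.float64(144.0), (221, 107, 54, 15)), (np.float64(169.8), np.float64(88.3), np.float64(945.0), (145, 74, 57, 28)), (np.float64(206.8), np.float64(72.0), np.float64(140.0), (200, 66, 18, 13)), (np.float64(298.2), np.float64(63.5), np.float64(1258.0), (261, 51, 77, 27)), (np.float64(185.4), np.float64(6.9), np.float64(1797.0), (126, 0, 172, 21))]
HSV wood [ 19 128 222]
```

View pics/topcrop.png

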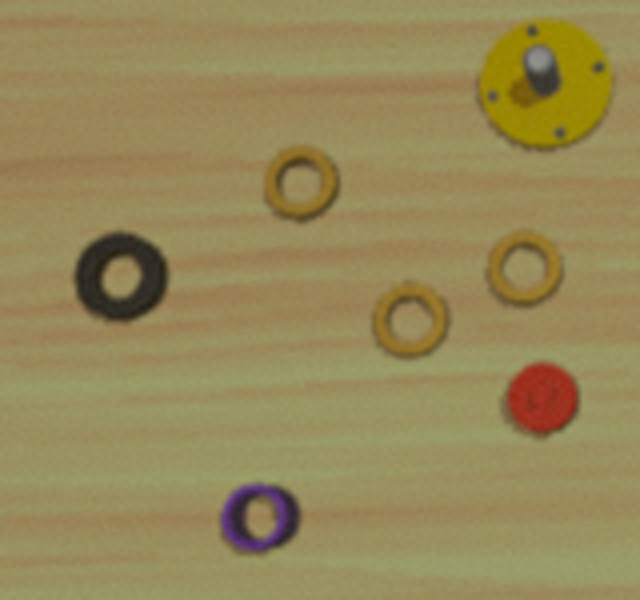

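View pics/scenecrop.png

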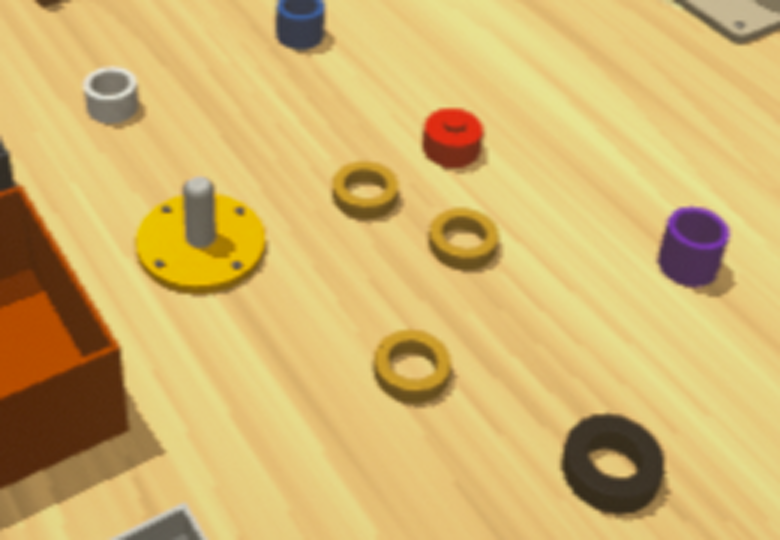

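The crop confirms three brass rings at top-view pixels (225,185), (252,220) and (281,207). I take (225,185), the farthest left (+y), which lies nearest the collar. Next I compute positions in both views.

```bash
cat > m.py <<'E'
from h import *
# masks within ROI
def hm(hsv,h0,h1,s,v0,v1=256): return (hsv[...,0]>=h0)&(hsv[...,0]<=h1)&(hsv[...,1]>=s)&(hsv[...,2]>=v0)&(hsv[...,2]<v1)
def find(c,obj,uv,h,r,rad):
    im=c["image"]; u,v=uv; x0,y0=max(u-r,0),max(v-r,0); sub=im[y0:v+r,x0:u+r]; sub=cv2.GaussianBlur(cv2.resize(sub,None,fx=4,fy=4,interpolation=cv2.INTER_CUBIC),(0,0),2)
    hsv=cv2.cvtColor(sub,cv2.COLOR_RGB2HSV)
    m={"red":lambda:hm(hsv,0,8,170,50)|hm(hsv,172,180,170,50),"violet":lambda:hm(hsv,120,165,45,20),"blue":lambda:hm(hsv,100,130,60,20),
     "green":lambda:hm(hsv,55,95,60,40),"yellow":lambda:hm(hsv,18,34,200,60),"brass":lambda:hm(hsv,15,27,140,90,215),
     "dark":lambda:hm(hsv,0,180,0,0,78),"steel":lambda:hm(hsv,0,180,0,0) & (hsv[...,1]<50)}[obj]()
    n,l,s,ct=cv2.connectedComponentsWithStats(m.astype(np.uint8))
    k=1+np.argmax(s[1:,4]); cs,_=cv2.findContours((l==k).astype(np.uint8),cv2.RETR_EXTERNAL,cv2.CHAIN_APPROX_NONE)
    hu=cv2.convexHull(cs[0]); M=cv2.moments(hu); px=(M["m10"]/M["m00"]+.5)/4-.5+x0; py=(M["m01"]/M["m00"]+.5)/4-.5+y0
    P=ray(c,px,py,h/2)
    # expected hull area and centroid of the cylinder at P
    a=np.linspace(0,2*np.pi,60); pts=np.float32([proj(c,[P[0]+rad*np.cos(t),P[1]+rad*np.sin(t),z]) for t in a for z in (0,h)])
    H=cv2.convexHull(pts); M2=cv2.moments(H); q=(M2["m10"]/M2["m00"],M2["m01"]/M2["m00"])
    P=P-(ray(c,*q,h/2)-P)   # centroid bias
    dbg=sub.copy(); cv2.drawContours(dbg,[cs[0]],-1,(255,0,255),1)
    return P,(px,py),M["m00"]/16/M2["m00"],dbg
E
cat > m1.py <<'E'
from m import *
L={"collar":("dark",(180,209),(434,323),.020,.032),"steel":("steel",(349,160),(267,201),.028,.023),"brass":("brass",(225,185),(368,291),.016,.027),
"brass2":("brass",(252,220),(384,249),.016,.027),"brass3":("brass",(281,207),(352,233),.016,.027),
"violet":("violet",(215,270),(461,251),.042,.023),"red":("red",(286,240),(381,215),.026,.025),"blue":("blue",(356,227),(330,177),.036,.023),
"green":("green",(416,260),(329,145),.010,.05),"yellow":("yellow",(286,160),(297,249),.010,.05)}
C={n:read_camera(n) for n in("top","scene")}; rows=[]
for n,(o,a,b,h,rad) in L.items():
    s=[];ds=[]
    for cn,uv in(("top",a),("scene",b)):
        r=28 if rad>.04 else 17
        P,p,ar,d=find(C[cn],o,uv,h,r,rad); s.append(f"{cn} {np.round(P[:2],4)} px {np.round(p,1)} area {ar:.2f}"); ds.append(cv2.resize(d,(130,130)))
    print(n,*s); rows.append(np.vstack(ds))
top=np.hstack(rows[:5]);bot=np.hstack(rows[5:]); cv2.imwrite("pics/m1.png",np.vstack([top,bot])[:,:,::-1])
E
python3 m1.py
```

```text
collar top [0.5375 0.4089] px [179.8 208.9] area 0.86 scene [0.536  0.4105] px [434.  324.4] area 0.83
steel top [ 0.6683 -0.0915] px [349.3 160.2] area 0.86 scene [ 0.664  -0.0917] px [266.4 200.7] area 0.77
brass top [0.6051 0.2789] px [224.7 185.2] area 0.89 scene [0.603  0.2806] px [367.1 292.2] area 0.95
brass2 top [0.5004 0.197 ] px [252.1 219.5] area 0.91 scene [0.4983 0.1987] px [384.1 249.7] area 0.94
brass3 top [0.5362 0.1135] px [280.7 206.5] area 0.91 scene [0.5343 0.1158] px [351.5 233.4] area 0.94
violet top [0.3615 0.3009] px [214.  268.9] area 0.83 scene [0.3582 0.2993] px [460.8 251.3] area 0.87
red top [0.4402 0.1007] px [285.2 239.1] area 0.83 scene [0.437  0.1002] px [380.5 215.1] area 0.80
blue top [ 0.4699 -0.1019] px [355.9 226.6] area 0.79 scene [ 0.4578 -0.1158] px [329.7 172.6] area 0.42
green top [ 0.3713 -0.2697] px [416.4 260.3] area 0.89 scene [ 0.368  -0.2704] px [328.9 144. ] area 0.73
yellow top [0.6763 0.0968] px [286.  160.5] area 0.90 scene [0.6739 0.0974] px [296.4 250.5] area 0.92
```

View pics/m1.png

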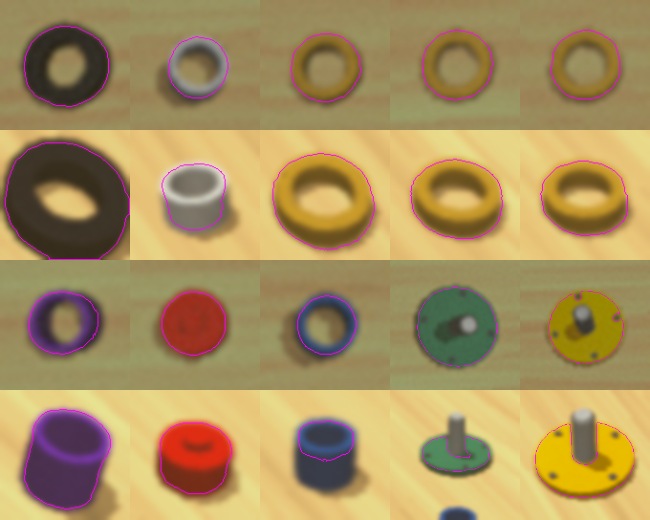

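Two views agree to 2–4 mm, and the silhouette sizes fit the given diameters. Working positions (mean): collar (0.537,0.410), steel (0.666,-0.0915), brass (0.604,0.280), violet (0.360,0.299), red (0.4385,0.1005), green post (0.370,-0.270), yellow post (0.675,0.097). Next I square the tool to the world axes and go above the collar.

```bash
cat > d.py <<'E'
import sys,numpy as np
from scipy.spatial.transform import Rotation as R
from bench import read_state
s=read_state(); r=R.from_quat(s["tool_rot"]); t=np.array([float(a) for a in sys.argv[1:4]])
g=R.from_matrix([[-1,0,0],[0,1,0],[0,0,-1]])
print("pos",np.round(s["eef_pos"],4),"d",np.round(r.inv().apply(t-s["eef_pos"]),4),"rot",np.round((r.inv()*g).as_rotvec(),4),"F",np.round(s["force"],1),"w",round(s["gripper_width"]*87,1),"q7",round(s["joint_pos"][6],2),"t",round(s["clock"],2))
E
python3 d.py .537 .4097 .10
```

```text
pos [0.2124 0.5877 0.2223] d [-0.3658 -0.057   0.1223] rot [-4.000e-04 -1.000e-04 -3.468e-01] F [-0.2  0.7 -0.3] w 87.2 q7 -0.09 t 0.3
```

Call:
{"op": "apply_moves", "data": {
  "deltas": [-0.06, -0.01, 0.02, 0, 0, -0.09, -0.12, -0.02, 0.04, 0, 0, -0.18, -0.18, -0.03, 0.06, 0, 0, -0.27, -0.24, -0.04, 0.08, 0, 0, -0.347, -0.3, -0.05, 0.1, 0, 0, -0.347, -0.35, -0.055, 0.118, 0, 0, -0.347, -0.3658, -0.057, 0.122, 0, 0, -0.347, -0.3658, -0.057, 0.122, 0, 0, -0.347, -0.3658, -0.057, 0.122, 0, 0, -0.347, -0.3658, -0.057, 0.122, 0, 0, -0.347],
  "gripper": 0.087
}}

```text
clock: 1.55
eef_pos: [0.5356, 0.4115, 0.1011]
tool_rot: [-0.001, 1.0, 0.0, 0.0]
force: [0.2, 0.2, 0.9]
gripper_width: 0.997
```

```bash
python3 d.py .537 .4097 .004
```

```text
pos [0.5356 0.4115 0.1011] d [-0.0014 -0.0019  0.0971] rot [0.0009 0.     0.0029] F [0.2 0.2 0.9] w 86.7 q7 0.87 t 1.55
```

Call:
{"op": "apply_moves", "data": {
  "deltas": [-0.001, -0.001, 0.04, 0, 0, 0, -0.0014, -0.0019, 0.075, 0, 0, 0, -0.0014, -0.0019, 0.092, 0, 0, 0, -0.0014, -0.0019, 0.097, 0, 0, 0, -0.0014, -0.0019, 0.097, 0, 0, 0, -0.0014, -0.0019, 0.097, 0, 0, 0]
}}

```text
clock: 2.3
eef_pos: [0.5377, 0.4104, 0.0056]
tool_rot: [-0.001, 1.0, 0.001, 0.001]
force: [-0.3, 0.1, 0.9]
gripper_width: 1.0
```

Call:
{"op": "apply_moves", "data": {
  "deltas": [0, 0, 0, 0, 0, 0, 0, 0, 0, 0, 0, 0, 0, 0, 0, 0, 0, 0, 0, 0, 0, 0, 0, 0, 0, 0, 0, 0, 0, 0, 0, 0, 0, 0, 0, 0],
  "gripper": 0.05
}}

```text
clock: 3.05
eef_pos: [0.5378, 0.4104, 0.0058]
tool_rot: [-0.001, 1.0, 0.001, 0.001]
force: [-0.6, -1.2, 3.6]
gripper_width: 0.736
```

```bash
python3 d.py .37 -.27 .14
```

```text
pos [0.5378 0.4104 0.0058] d [ 0.1695 -0.6796 -0.1362] rot [0.0024 0.0018 0.0029] F [-0.6 -1.2  3.6] w 64.0 q7 0.87 t 3.05
```

Collar gripped (opening 64 mm, as it should be). Lift and traverse to above the green post.

Call:
{"op": "apply_moves", "data": {
  "deltas": [0, 0, -0.03, 0, 0, 0, 0, 0, -0.07, 0, 0, 0, 0, 0, -0.11, 0, 0, 0, 0.01, -0.03, -0.134, 0, 0, 0, 0.02, -0.08, -0.134, 0, 0, 0, 0.033, -0.13, -0.134, 0, 0, 0, 0.045, -0.18, -0.134, 0, 0, 0, 0.057, -0.23, -0.134, 0, 0, 0, 0.07, -0.28, -0.134, 0, 0, 0, 0.082, -0.33, -0.134, 0, 0, 0, 0.095, -0.38, -0.134, 0, 0, 0, 0.107, -0.43, -0.134, 0, 0, 0, 0.12, -0.48, -0.134, 0, 0, 0, 0.132, -0.53, -0.134, 0, 0, 0, 0.145, -0.58, -0.134, 0, 0, 0, 0.157, -0.63, -0.134, 0, 0, 0, 0.166, -0.665, -0.134, 0, 0, 0, 0.1695, -0.6796, -0.1362, 0.002, 0.002, 0.003, 0.1695, -0.6796, -0.1362, 0.002, 0.002, 0.003, 0.1695, -0.6796, -0.1362, 0.002, 0.002, 0.003]
}}

```text
clock: 5.55
eef_pos: [0.3705, -0.2686, 0.1398]
tool_rot: [-0.001, 1.0, 0.0, -0.0]
force: [0.4, 0.1, -2.8]
gripper_width: 0.732
```

```bash
python3 d.py .37 -.27 .085; cat > v.py <<'E'
import sys
from h import *
n=sys.argv[1]; o=[]
for cn,k in(("top",2),("scene",4)):
    c=read_camera(cn); p=proj(c,[float(a) for a in sys.argv[k:k+2]+["0.04"]] if False else [float(sys.argv[2]),float(sys.argv[3]),.05]).astype(int)
    x=max(0,min(640-80,p[0]-40)); y=max(0,min(400-80,p[1]-40)); o.append(cv2.resize(c["image"][y:y+80,x:x+80],(400,400),interpolation=cv2.INTER_CUBIC)); print(cn,"crop origin",x,y,"scale 5")
cv2.imwrite(f"pics/{n}.png",np.hstack(o)[:,:,::-1])
E
python3 v.py a1 .37 -.27
```

```text
pos [ 0.3705 -0.2686  0.1398] d [ 0.0004 -0.0014  0.0548] rot [ 0.001  -0.0006  0.0017] F [ 0.4  0.1 -2.8] w 63.7 q7 2.11 t 5.55
top crop origin 380 220 scale 5
scene crop origin 288 91 scale 5
```

View pics/a1.png

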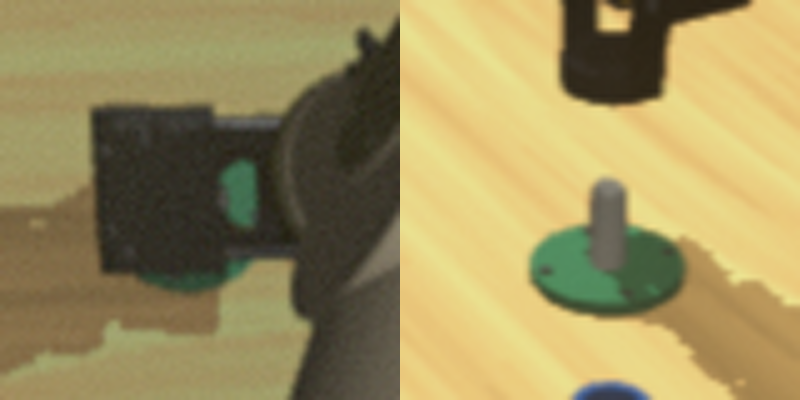

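Scene crop: the collar's centre (crop col ~613) is nearly over the post (crop col ~609). I'll check the post tips with rays at z=66 mm before lowering.

```bash
python3 - <<'E'
from m import *
for cn in("top","scene"):
    c=read_camera(cn); c["image"]=np.load(f"pics/{cn}.npy")
    for n,X in(("green",(.37,-.27)),("yellow",(.675,.097))):
        p=proj(c,[*X,.066]).astype(int); sub=c["image"][p[1]-9:p[1]+10,p[0]-9:p[0]+10]
        hsv=cv2.cvtColor(cv2.resize(sub,None,fx=4,fy=4,interpolation=cv2.INTER_CUBIC),cv2.COLOR_RGB2HSV)
        m=(hsv[...,1]<70); 
        if cn=="top": m&=hsv[...,2]>115
        k,l,s,ct=cv2.connectedComponentsWithStats(m.astype(np.uint8)); i=1+np.argmax(s[1:,4]); x,y,w,h,a=s[i]
        ys,xs=np.nonzero(l==i)
        if cn=="top": q=((ct[i]+.5)/4-.5)+p-9; print(cn,n,q.round(1),"area",a/16,"tip xy",ray(c,*q,.066).round(4))
        else:
            r=(ys>y+16)&(ys<y+32); u=(xs[r].mean()+.5)/4-.5+p[0]-9; print(cn,n,"stem col",u.round(1),"pred",proj(c,[*X,.055])[0].round(1),"w",np.bincount(ys[r]).max()/4,"tip row",y/4+p[1]-9, "pred tip",proj(c,[*X,.066]).round(1))
E
```

```text
top green [421.6 259.4] area 31.4375 tip xy [ 0.3713 -0.2698  0.066 ]
top yellow [284.3 154. ] area 26.1875 tip xy [0.677  0.0957 0.066 ]
scene green stem col 329.2 pred 328.8 w 6.0 tip row 126.5 pred tip [328.9 127. ]
scene yellow stem col 295.8 pred 295.4 w 9.25 tip row 229.0 pred tip [295.2 230.6]
```

Call:
{"op": "apply_moves", "data": {
  "deltas": [0, -0.0014, 0.03, 0, 0, 0, 0, -0.0014, 0.055, 0, 0, 0, 0, -0.0014, 0.075, 0, 0, 0, 0, -0.0014, 0.095, 0, 0, 0, 0, -0.0014, 0.11, 0, 0, 0, 0, -0.0014, 0.118, 0, 0, 0, 0, -0.0014, 0.121, 0, 0, 0, 0, -0.0014, 0.121, 0, 0, 0]
}}

```text
clock: 6.75
eef_pos: [0.3705, -0.2706, 0.0193]
tool_rot: [-0.001, 1.0, 0.0, 0.0]
force: [0.0, -0.4, -3.1]
gripper_width: 0.736
```

```bash
python3 d.py .37 -.27 .0155
```

```text
pos [ 0.3705 -0.2706  0.0193] d [0.0005 0.0006 0.0038] rot [0.0005 0.0002 0.0014] F [ 0.  -0.4 -3.1] w 64.0 q7 2.26 t 6.75
```

Call:
{"op": "apply_moves", "data": {
  "deltas": [0, 0, 0.002, 0, 0, 0, 0, 0, 0.003, 0, 0, 0, 0, 0, 0.004, 0, 0, 0, 0, 0, 0.004, 0, 0, 0]
}}

```text
clock: 7.25
eef_pos: [0.3707, -0.2707, 0.0156]
tool_rot: [-0.001, 1.0, 0.0, 0.0]
force: [-1.5, 1.2, 4.3]
gripper_width: 0.733
```

Contact is felt: Fz went from -3 to +4 N at the expected height. Release and lift.

Call:
{"op": "apply_moves", "data": {
  "deltas": [0, 0, 0, 0, 0, 0, 0, 0, 0, 0, 0, 0, 0, 0, 0, 0, 0, 0, 0, 0, 0, 0, 0, 0],
  "gripper": 0.087
}}

```text
clock: 7.75
eef_pos: [0.3707, -0.2707, 0.0156]
tool_rot: [-0.001, 1.0, 0.0, 0.0]
force: [0.0, -0.3, -0.8]
gripper_width: 0.989
```

Call:
{"op": "apply_moves", "data": {
  "deltas": [0, 0, -0.02, 0, 0, 0, 0, 0, -0.06, 0, 0, 0, 0, 0, -0.1, 0, 0, 0, 0, 0, -0.14, 0, 0, 0, -0.04, 0.02, -0.14, 0, 0, 0, -0.09, 0.05, -0.14, 0, 0, 0, -0.14, 0.08, -0.14, 0, 0, 0, -0.19, 0.11, -0.14, 0, 0, 0, -0.24, 0.145, -0.14, 0, 0, 0, -0.28, 0.17, -0.14, 0, 0, 0, -0.295, 0.179, -0.13, 0, 0, 0, -0.295, 0.179, -0.1, 0, 0, 0, -0.295, 0.179, -0.08, 0, 0, 0, -0.295, 0.179, -0.08, 0, 0, 0]
}}

```text
clock: 9.5
eef_pos: [0.6638, -0.092, 0.0942]
tool_rot: [-0.0, 1.0, 0.0, -0.001]
force: [-0.2, 0.1, 0.1]
gripper_width: 1.0
```

```bash
python3 d.py .666 -.0915 .010; python3 v.py a2 .37 -.27
```

```text
pos [ 0.6638 -0.092   0.0942] d [-0.0024  0.0004  0.0842] rot [ 0.0006 -0.0029  0.0002] F [-0.2  0.1  0.1] w 87.0 q7 1.81 t 9.5
top crop origin 380 220 scale 5
scene crop origin 288 91 scale 5
```

View pics/a2.png

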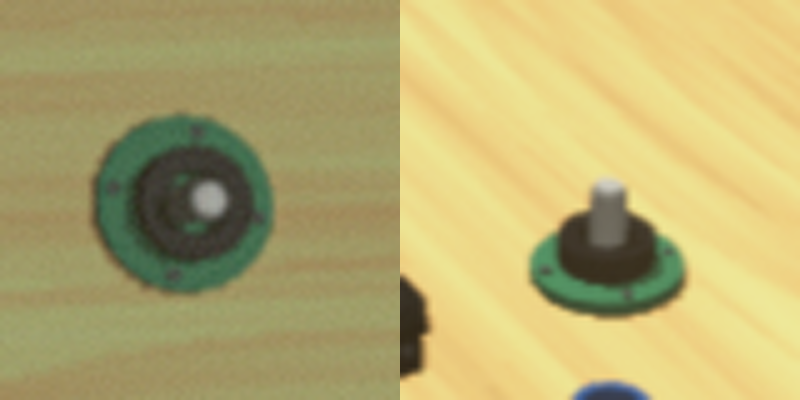

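The collar sits flat on the green plate, around the post (crop 195,203 in top, 607,245 in scene). Now the steel sleeve.

Call:
{"op": "apply_moves", "data": {
  "deltas": [-0.0024, 0.0004, 0.03, 0, -0.002, 0, -0.0024, 0.0004, 0.06, 0, -0.002, 0, -0.0024, 0.0004, 0.078, 0, -0.002, 0, -0.0024, 0.0004, 0.084, 0, -0.002, 0, -0.0024, 0.0004, 0.084, 0, -0.002, 0, -0.0024, 0.0004, 0.084, 0, -0.002, 0]
}}

```text
clock: 10.35
eef_pos: [0.6688, -0.0917, 0.014]
tool_rot: [-0.0, 1.0, 0.0, 0.002]
force: [0.2, 0.1, 0.2]
gripper_width: 1.0
```

Call:
{"op": "apply_moves", "data": {
  "deltas": [0, 0, 0, 0, 0, 0, 0, 0, 0, 0, 0, 0, 0, 0, 0, 0, 0, 0, 0, 0, 0, 0, 0, 0, 0, 0, 0, 0, 0, 0, 0, 0, 0, 0, 0, 0],
  "gripper": 0.035
}}

```text
clock: 11.1
eef_pos: [0.6687, -0.0916, 0.0139]
tool_rot: [-0.0, 1.0, 0.0, 0.002]
force: [0.6, 0.5, 0.6]
gripper_width: 0.512
```

```bash
python3 d.py .3705 -.27 .15
```

```text
pos [ 0.6687 -0.0916  0.0139] d [ 0.2977 -0.1782 -0.1376] rot [0.0006 0.0048 0.0005] F [0.6 0.5 0.6] w 44.5 q7 1.84 t 11.1
```

```bash
python3 d.py .3705 -.27 .15;python3 v.py a3 .666 -.0915
```

```text
pos [ 0.6687 -0.0916  0.0139] d [ 0.2977 -0.1782 -0.1376] rot [0.0006 0.0048 0.0005] F [0.6 0.5 0.6] w 44.5 q7 1.84 t 11.1
top crop origin 310 117 scale 5
scene crop origin 224 149 scale 5
```

View pics/a3.png

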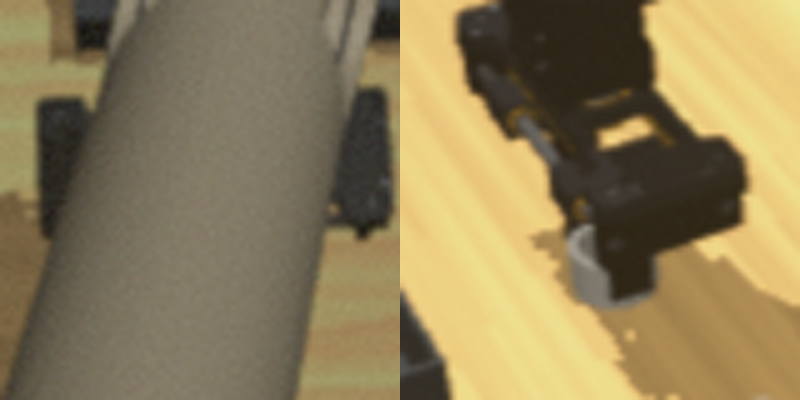

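Opening 44.5 mm (46 expected, close). The crop shows the near finger on the sleeve wall and no gap. Lift and carry to the green post.

Call:
{"op": "apply_moves", "data": {
  "deltas": [0, 0, -0.03, 0, 0, 0, 0, 0, -0.07, 0, 0, 0, 0, 0, -0.11, 0, 0, 0, 0.02, -0.01, -0.136, 0, 0, 0, 0.06, -0.035, -0.136, 0, 0, 0, 0.1, -0.06, -0.136, 0, 0, 0, 0.14, -0.085, -0.136, 0, 0, 0, 0.18, -0.11, -0.136, 0, 0, 0, 0.22, -0.133, -0.136, 0, 0, 0, 0.26, -0.157, -0.136, 0, 0, 0, 0.285, -0.172, -0.136, 0, 0, 0, 0.2977, -0.1782, -0.1376, 0, 0.005, 0, 0.2977, -0.1782, -0.1376, 0, 0.005, 0, 0.2977, -0.1782, -0.1376, 0, 0.005, 0]
}}

```text
clock: 12.95
eef_pos: [0.3717, -0.2692, 0.1501]
tool_rot: [-0.001, 1.0, 0.0, 0.0]
force: [0.2, 0.1, -1.5]
gripper_width: 0.511
```

```bash
python3 d.py .3705 -.27 .0495; python3 v.py a4 .37 -.27
```

```text
pos [ 0.3717 -0.2692  0.1501] d [ 0.0013 -0.0008  0.1006] rot [0.0003 0.     0.0024] F [ 0.2  0.1 -1.5] w 44.5 q7 2.11 t 12.95
top crop origin 380 220 scale 5
scene crop origin 288 91 scale 5
```

View pics/a4.png

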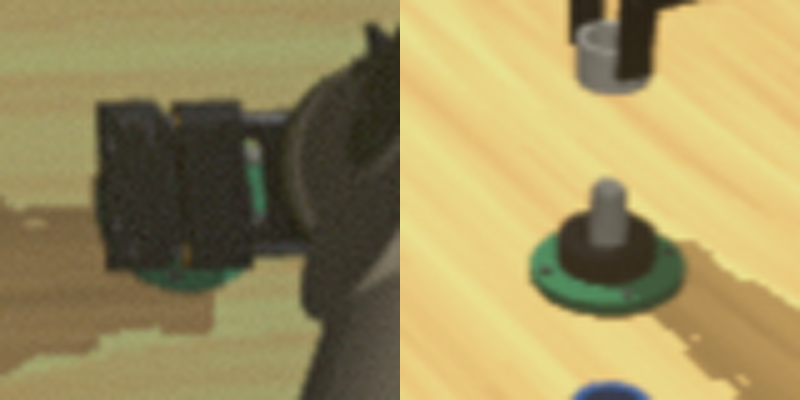

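```bash
python3 - <<'E'
from h import *
c=read_camera("scene")
for z in(.136,.15,.164): print(z,(proj(c,[.3717,-.2692,z])-[288,91])*5+[400,0])
print((proj(c,[.3617,-.2692,.15])-[288,91])*5+[400,0])
E
```

```text
0.136 [604.98274433  77.59670263]
0.15 [605.48778048  56.02313049]
0.164 [605.99990129  34.14692443]
[619.87988763  52.50143611]
```

The sleeve sits about 2.5 mm too far toward −x relative to the post (crop col 615 against 611–612 expected). I shift +x by 2.5 mm and lower.

Call:
{"op": "apply_moves", "data": {
  "deltas": [-0.0025, -0.0008, 0.02, 0, 0, 0, -0.0025, -0.0008, 0.04, 0, 0, 0, -0.0025, -0.0008, 0.055, 0, 0, 0, -0.0025, -0.0008, 0.07, 0, 0, 0, -0.0025, -0.0008, 0.085, 0, 0, 0, -0.0025, -0.0008, 0.096, 0, 0, 0, -0.0025, -0.0008, 0.102, 0, 0, 0, -0.0025, -0.0008, 0.1036, 0, 0, 0, -0.0025, -0.0008, 0.1036, 0, 0, 0]
}}

```text
clock: 14.22
eef_pos: [0.3739, -0.2703, 0.0465]
tool_rot: [-0.001, 1.0, 0.0, -0.0]
force: [-0.2, 0.3, -1.9]
gripper_width: 0.512
```

```bash
python3 d.py .3735 -.27 .0437
```

```text
pos [ 0.3739 -0.2703  0.0465] d [0.0004 0.0003 0.0028] rot [ 0.0002 -0.0001  0.002 ] F [-0.2  0.3 -1.9] w 44.5 q7 2.23 t 14.22
```

Call:
{"op": "apply_moves", "data": {
  "deltas": [0, 0, 0.0015, 0, 0, 0, 0, 0, 0.0025, 0, 0, 0, 0, 0, 0.003, 0, 0, 0, 0, 0, 0.003, 0, 0, 0]
}}

```text
clock: 14.72
eef_pos: [0.3739, -0.2703, 0.0438]
tool_rot: [-0.001, 1.0, 0.0, 0.0]
force: [-2.2, 0.4, 4.3]
gripper_width: 0.512
```

Contact at the expected height. Release, rise, and go above the brass ring.

Call:
{"op": "apply_moves", "data": {
  "deltas": [0, 0, 0, 0, 0, 0, 0, 0, 0, 0, 0, 0, 0, 0, 0, 0, 0, 0, 0, 0, 0, 0, 0, 0],
  "gripper": 0.087
}}

```text
clock: 15.22
eef_pos: [0.3739, -0.2704, 0.0438]
tool_rot: [-0.001, 1.0, 0.0, -0.0]
force: [1.0, -0.4, 0.8]
gripper_width: 0.879
```

Call:
{"op": "apply_moves", "data": {
  "deltas": [0, 0, -0.03, 0, 0, 0, 0, 0, -0.07, 0, 0, 0, 0, 0, -0.106, 0, 0, 0, -0.02, 0.05, -0.106, 0, 0, 0, -0.04, 0.1, -0.106, 0, 0, 0, -0.065, 0.155, -0.106, 0, 0, 0, -0.09, 0.21, -0.106, 0, 0, 0, -0.11, 0.265, -0.106, 0, 0, 0, -0.135, 0.32, -0.106, 0, 0, 0, -0.155, 0.375, -0.106, 0, 0, 0, -0.18, 0.43, -0.106, 0, 0, 0, -0.2, 0.485, -0.106, 0, 0, 0, -0.22, 0.53, -0.1, 0, 0, 0, -0.23, 0.55, -0.08, 0, 0, 0, -0.23, 0.55, -0.06, 0, 0, 0, -0.23, 0.55, -0.05, 0, 0, 0, -0.23, 0.55, -0.05, 0, 0, 0]
}}

```text
clock: 17.35
eef_pos: [0.6025, 0.2783, 0.0934]
tool_rot: [-0.0, 1.0, -0.0, -0.001]
force: [0.8, -0.7, 0.4]
gripper_width: 1.001
```

```bash
python3 d.py .604 .2797 .004; python3 v.py a5 .37 -.27
```

```text
pos [0.6025 0.2783 0.0934] d [-0.0016  0.0014  0.0894] rot [-0.0008 -0.0011  0.0003] F [ 0.8 -0.7  0.4] w 87.1 q7 1.14 t 17.35
top crop origin 380 220 scale 5
scene crop origin 288 91 scale 5
```

View pics/a5.png

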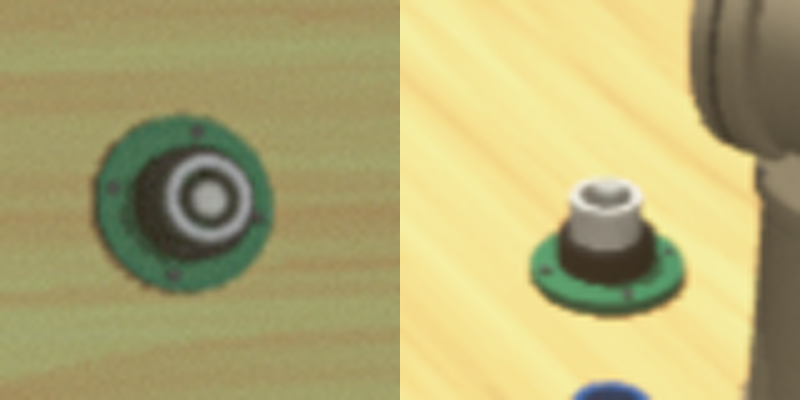

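The sleeve is seated on the collar, concentric with the post (top crop 208,198). Now the brass ring.

Call:
{"op": "apply_moves", "data": {
  "deltas": [-0.001, 0.0014, 0.04, 0, 0, 0, -0.001, 0.0014, 0.07, 0, 0, 0, -0.001, 0.0014, 0.084, 0, 0, 0, -0.001, 0.0014, 0.0894, 0, 0, 0, -0.001, 0.0014, 0.0894, 0, 0, 0, -0.001, 0.0014, 0.0894, 0, 0, 0]
}}

```text
clock: 18.2
eef_pos: [0.6051, 0.281, 0.0068]
tool_rot: [-0.0, 1.0, 0.001, 0.001]
force: [-0.0, 0.5, 0.3]
gripper_width: 0.999
```

```bash
python3 d.py .604 .2797 .004; python3 v.py a6 .604 .28
```

```text
pos [0.6051 0.281  0.0068] d [ 0.0011 -0.0013  0.0028] rot [0.0016 0.0026 0.0007] F [-0.   0.5  0.3] w 86.9 q7 1.15 t 18.2
top crop origin 180 142 scale 5
scene crop origin 328 238 scale 5
```

View pics/a6.png

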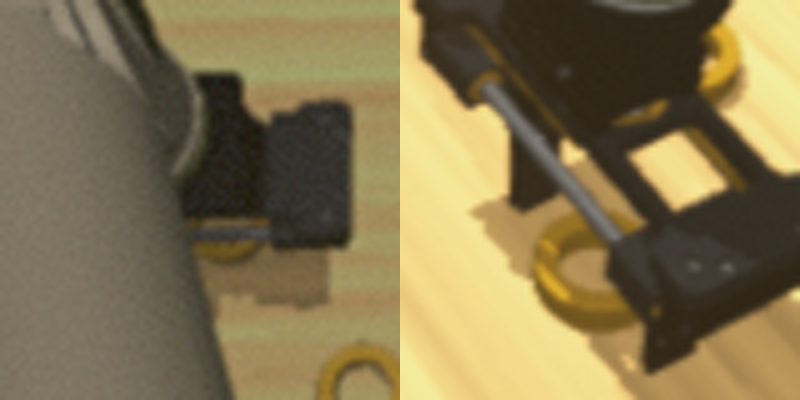

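The ring is between the open fingers (scene crop 585,270). I go 2.5 mm lower and close.

Call:
{"op": "apply_moves", "data": {
  "deltas": [0.001, -0.001, 0.0025, 0, 0.002, 0, 0.001, -0.001, 0.003, 0, 0.002, 0, 0.001, -0.001, 0.003, 0, 0.002, 0]
}}

```text
clock: 18.68
eef_pos: [0.6038, 0.2799, 0.0034]
tool_rot: [-0.0, 1.0, 0.001, 0.0]
force: [0.6, -0.4, 0.0]
gripper_width: 1.002
```

Call:
{"op": "apply_moves", "data": {
  "deltas": [0, 0, 0, 0, 0, 0, 0, 0, 0, 0, 0, 0, 0, 0, 0, 0, 0, 0, 0, 0, 0, 0, 0, 0, 0, 0, 0, 0, 0, 0, 0, 0, 0, 0, 0, 0],
  "gripper": 0.04
}}

```text
clock: 19.42
eef_pos: [0.6038, 0.2799, 0.0034]
tool_rot: [-0.0, 1.0, 0.001, 0.0]
force: [-0.5, 0.2, -0.8]
gripper_width: 0.607
```

```bash
python3 d.py .372 -.27 .16
```

```text
pos [0.6038 0.2799 0.0034] d [ 0.2322 -0.5495 -0.1573] rot [0.0013 0.     0.0007] F [-0.5  0.2 -0.8] w 52.8 q7 1.15 t 19.43
```

Gripped (53 mm against 54). Lift and carry.

Call:
{"op": "apply_moves", "data": {
  "deltas": [0, 0, -0.03, 0, 0, 0, 0, 0, -0.07, 0, 0, 0, 0, 0, -0.11, 0, 0, 0, 0, 0, -0.15, 0, 0, 0, 0.017, -0.04, -0.157, 0, 0, 0, 0.038, -0.09, -0.157, 0, 0, 0, 0.059, -0.14, -0.157, 0, 0, 0, 0.08, -0.19, -0.157, 0, 0, 0, 0.101, -0.24, -0.157, 0, 0, 0, 0.122, -0.29, -0.157, 0, 0, 0, 0.144, -0.34, -0.157, 0, 0, 0, 0.165, -0.39, -0.157, 0, 0, 0, 0.186, -0.44, -0.157, 0, 0, 0, 0.207, -0.49, -0.157, 0, 0, 0, 0.224, -0.53, -0.157, 0, 0, 0, 0.2322, -0.5495, -0.1573, 0.001, 0, 0, 0.2322, -0.5495, -0.1573, 0.001, 0, 0, 0.2322, -0.5495, -0.1573, 0.001, 0, 0]
}}

```text
clock: 21.68
eef_pos: [0.3723, -0.2691, 0.1598]
tool_rot: [-0.001, 1.0, 0.0, -0.0]
force: [0.0, -1.1, -1.2]
gripper_width: 0.602
```

```bash
python3 d.py .372 -.27 .0655; python3 v.py a7 .37 -.27; python3 - <<'E'
from h import *
c=read_camera("scene"); X=read_state()["eef_pos"]
print("pred ring centre",(proj(c,[X[0],X[1],X[2]-.0034+.008])-[288,91])*5+[402,2])
print("post ring place",(proj(c,[.3705,-.27,X[2]-.0034+.008])-[288,91])*5+[402,2])
E
```

```text
pos [ 0.3723 -0.2691  0.1598] d [ 0.0003 -0.0009  0.0943] rot [ 0.0008 -0.0001  0.0015] F [ 0.  -1.1 -1.2] w 52.4 q7 2.1 t 21.68
top crop origin 380 220 scale 5
scene crop origin 288 91 scale 5
pred ring centre [607.00162772  35.72319404]
post ring place [609.0694781   34.44588736]
```

View pics/a7.png

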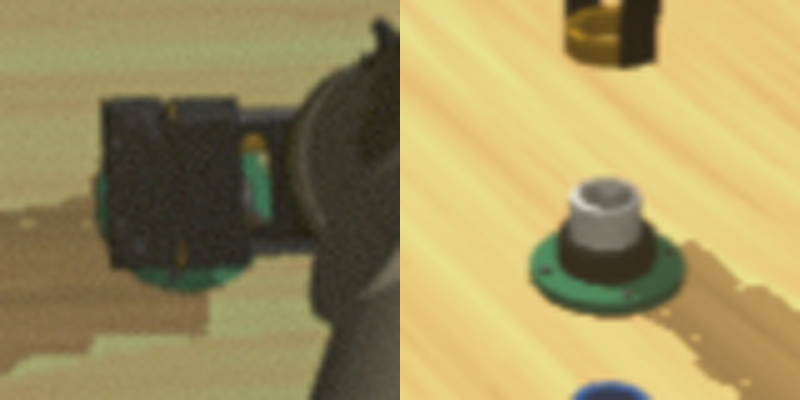

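The ring's left edge is at crop col 565, so its centre is ~610, against ~611 wanted. It's aligned, so I lower it.

Call:
{"op": "apply_moves", "data": {
  "deltas": [0, -0.0009, 0.02, 0, 0, 0, 0, -0.0009, 0.04, 0, 0, 0, 0, -0.0009, 0.055, 0, 0, 0, 0, -0.0009, 0.07, 0, 0, 0, 0, -0.0009, 0.083, 0, 0, 0, 0, -0.0009, 0.092, 0, 0, 0, 0, -0.0009, 0.0955, 0, 0, 0, 0, -0.0009, 0.0955, 0, 0, 0]
}}

```text
clock: 22.82
eef_pos: [0.3725, -0.27, 0.0644]
tool_rot: [-0.001, 1.0, 0.0, -0.0]
force: [0.2, -1.2, -2.0]
gripper_width: 0.608
```

```bash
python3 d.py .372 -.27 .0614
```

```text
pos [ 0.3725 -0.27    0.0644] d [0.0005 0.     0.003 ] rot [ 0.0004 -0.0001  0.0023] F [ 0.2 -1.2 -2. ] w 52.9 q7 2.2 t 22.82
```

Call:
{"op": "apply_moves", "data": {
  "deltas": [0, 0, 0.0015, 0, 0, 0, 0, 0, 0.0025, 0, 0, 0, 0, 0, 0.0032, 0, 0, 0, 0, 0, 0.0032, 0, 0, 0]
}}

```text
clock: 23.32
eef_pos: [0.3725, -0.27, 0.0613]
tool_rot: [-0.001, 1.0, 0.0, 0.0]
force: [0.2, -1.0, -1.6]
gripper_width: 0.606
```

Call:
{"op": "apply_moves", "data": {
  "deltas": [0, 0, 0.0007, 0, 0, 0, 0, 0, 0.0012, 0, 0, 0, 0, 0, 0.0012, 0, 0, 0]
}}

```text
clock: 23.7
eef_pos: [0.3728, -0.2701, 0.0611]
tool_rot: [-0.001, 1.0, 0.001, 0.0]
force: [-5.9, 3.2, 16.8]
gripper_width: 0.603
```

Firm contact (17 N) at the expected height. Release, rise, and move toward the violet bush.

Call:
{"op": "apply_moves", "data": {
  "deltas": [0, 0, -0.0007, 0, 0, 0, 0, 0, -0.0007, 0, 0, 0, 0, 0, -0.0007, 0, 0, 0, 0, 0, -0.0007, 0, 0, 0],
  "gripper": 0.087
}}

```text
clock: 24.2
eef_pos: [0.3727, -0.2701, 0.0617]
tool_rot: [-0.001, 1.0, 0.001, 0.0]
force: [-0.8, 1.0, -0.3]
gripper_width: 0.954
```

Call:
{"op": "apply_moves", "data": {
  "deltas": [0, 0, -0.03, 0, 0, 0, 0, 0, -0.07, 0, 0, 0, -0.02, 0.04, -0.09, 0, 0, 0, -0.05, 0.09, -0.09, 0, 0, 0, -0.07, 0.14, -0.09, 0, 0, 0, -0.09, 0.19, -0.09, 0, 0, 0, -0.1, 0.24, -0.09, 0, 0, 0, -0.1, 0.29, -0.09, 0, 0, 0, -0.1, 0.34, -0.09, 0, 0, 0, -0.09, 0.39, -0.09, 0, 0, 0, -0.07, 0.44, -0.09, 0, 0, 0, -0.05, 0.49, -0.09, 0, 0, 0, -0.02, 0.53, -0.08, 0, 0, 0, 0, 0.56, -0.07, 0, 0, 0, 0.012, 0.569, -0.05, 0, 0, 0, 0.012, 0.569, -0.05, 0, 0, 0, 0.012, 0.569, -0.05, 0, 0, 0]
}}

```text
clock: 26.32
eef_pos: [0.3604, 0.2983, 0.113]
tool_rot: [-0.001, 1.0, 0.001, 0.0]
force: [-0.3, -0.7, 0.4]
gripper_width: 0.999
```

```bash
python3 d.py .360 .299 .017; python3 v.py a8 .37 -.27
```

```text
pos [0.3604 0.2983 0.113 ] d [0.0004 0.0005 0.096 ] rot [0.0013 0.0008 0.0011] F [-0.3 -0.7  0.4] w 86.9 q7 0.79 t 26.32
top crop origin 380 220 scale 5
scene crop origin 288 91 scale 5
```

View pics/a8.png

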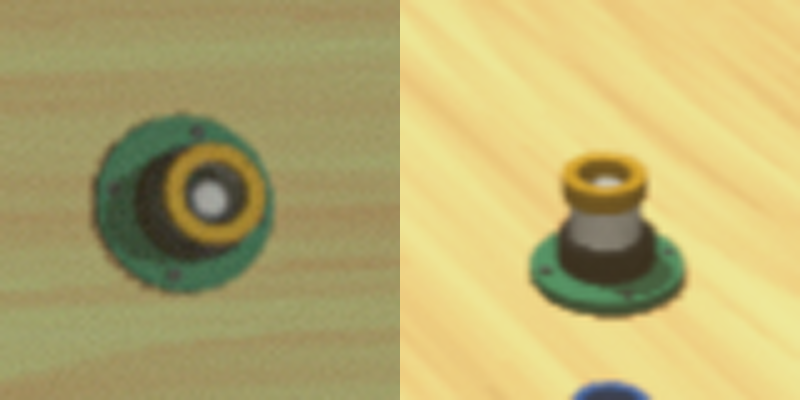

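The green stack is complete and flat: brass at top crop (215,193), around the post. Now the violet bush.

Call:
{"op": "apply_moves", "data": {
  "deltas": [0, 0.0005, 0.04, 0, 0, 0, 0, 0.0005, 0.075, 0, 0, 0, 0, 0.0005, 0.092, 0, 0, 0, 0, 0.0005, 0.096, 0, 0, 0, 0, 0.0005, 0.096, 0, 0, 0]
}}

```text
clock: 27.05
eef_pos: [0.3614, 0.2992, 0.0178]
tool_rot: [0.0, 1.0, 0.001, 0.001]
force: [0.1, 0.0, 0.1]
gripper_width: 0.999
```

Call:
{"op": "apply_moves", "data": {
  "deltas": [0, 0, 0, 0, 0, 0, 0, 0, 0, 0, 0, 0, 0, 0, 0, 0, 0, 0, 0, 0, 0, 0, 0, 0, 0, 0, 0, 0, 0, 0, 0, 0, 0, 0, 0, 0],
  "gripper": 0.035
}}

```text
clock: 27.8
eef_pos: [0.3614, 0.2992, 0.0179]
tool_rot: [0.0, 1.0, 0.001, 0.001]
force: [0.3, -0.0, -0.4]
gripper_width: 0.514
```

```bash
python3 d.py .6755 .0965 .15; python3 v.py a9 .36 .3
```

```text
pos [0.3614 0.2992 0.0179] d [-0.3144 -0.2024 -0.132 ] rot [ 0.0025  0.0019 -0.0001] F [ 0.3 -0.  -0.4] w 44.7 q7 0.79 t 27.8
top crop origin 171 229 scale 5
scene crop origin 423 202 scale 5
```

View pics/a9.png

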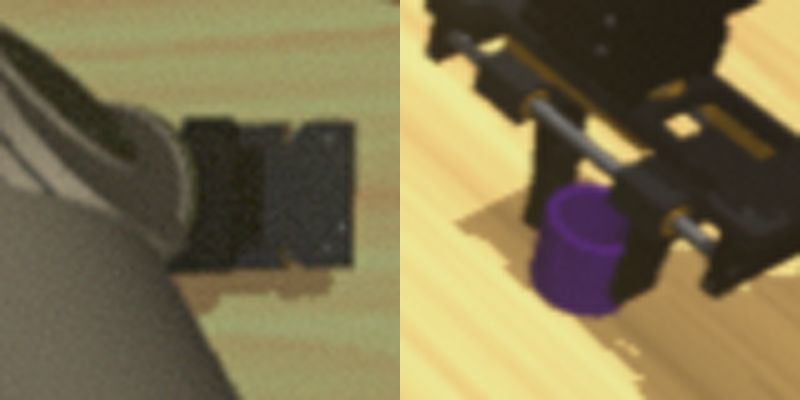

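The bush is gripped upright between the pads. Lift and carry to the yellow post.

Call:
{"op": "apply_moves", "data": {
  "deltas": [0, 0, -0.03, 0, 0, 0, 0, 0, -0.07, 0, 0, 0, 0, 0, -0.11, 0, 0, 0, -0.03, -0.02, -0.13, 0, 0, 0, -0.07, -0.045, -0.13, 0, 0, 0, -0.11, -0.07, -0.13, 0, 0, 0, -0.15, -0.097, -0.13, 0, 0, 0, -0.19, -0.122, -0.13, 0, 0, 0, -0.23, -0.148, -0.13, 0, 0, 0, -0.27, -0.174, -0.13, 0, 0, 0, -0.3, -0.193, -0.132, 0, 0, 0, -0.3144, -0.2024, -0.132, 0.002, 0.002, 0, -0.3144, -0.2024, -0.132, 0.002, 0.002, 0, -0.3144, -0.2024, -0.132, 0.002, 0.002, 0, -0.3144, -0.2024, -0.132, 0.002, 0.002, 0]
}}

```text
clock: 29.78
eef_pos: [0.6749, 0.0975, 0.1501]
tool_rot: [-0.001, 1.0, 0.001, -0.0]
force: [0.3, -0.6, -1.3]
gripper_width: 0.509
```

```bash
python3 d.py .6755 .0965 .030; cat > w.py <<'E'
import sys
from h import *
# crop of yellow area in scene; args name, tip-to-bottom, height, post xy
n,off,h,px,py=sys.argv[1],*map(float,sys.argv[2:6]); c=read_camera("scene"); X=read_state()["eef_pos"]
x,y=int(proj(c,[px,py,.05])[0])-50,max(0,int(proj(c,[px,py,.09])[1])-60)
cv2.imwrite(f"pics/{n}.png",cv2.resize(c["image"][y:y+120,x:x+100,::-1],None,fx=5,fy=5,interpolation=cv2.INTER_CUBIC))
q=lambda P:((proj(c,P)-[x,y])*5+2).round(1)
z=X[2]-off
for nm,(a,b) in(("tcp",X[:2]),("post",(px,py))): print(nm,"bottom",q([a,b,z]),"top",q([a,b,z+h]))
print("post stem z.055",q([px,py,.055]),"10mm x ->",q([px+.01,py,z])-q([px,py,z]),"y->",q([px,py+.01,z])-q([px,py,z]))
E
python3 w.py b1 .0179 .042 .6755 .0965
```

```text
pos [0.6749 0.0975 0.1501] d [-0.0006 -0.0011  0.1201] rot [ 0.001  -0.0002  0.0011] F [ 0.3 -0.6 -1.3] w 44.3 q7 1.45 t 29.77
tcp bottom [249. 231.] top [246.  152.8]
post bottom [247.  230.3] top [243.9 152. ]
post stem z.055 [252.2 362.9] 10mm x -> [-21.2   7.4] y-> [10.8 13.3]
```

View pics/b1.png

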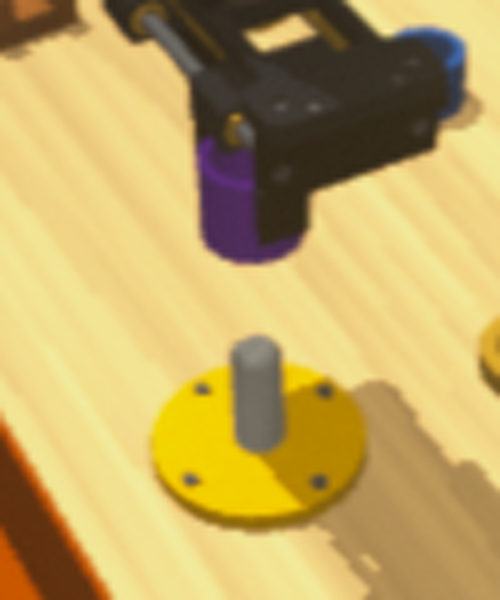

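The bush bottom is centred at col 253, with ~251 wanted. I shift 1 mm in +x and lower.

Call:
{"op": "apply_moves", "data": {
  "deltas": [-0.0012, -0.001, 0.02, 0, 0, 0, -0.0012, -0.001, 0.04, 0, 0, 0, -0.0012, -0.001, 0.055, 0, 0, 0, -0.0012, -0.001, 0.07, 0, 0, 0, -0.0012, -0.001, 0.085, 0, 0, 0, -0.0012, -0.001, 0.1, 0, 0, 0, -0.0012, -0.001, 0.112, 0, 0, 0, -0.0012, -0.001, 0.1185, 0, 0, 0, -0.0012, -0.001, 0.1196, 0, 0, 0, -0.0012, -0.001, 0.1196, 0, 0, 0]
}}

```text
clock: 31.08
eef_pos: [0.6765, 0.0965, 0.031]
tool_rot: [-0.0, 1.0, 0.001, 0.0]
force: [-0.2, -1.1, -0.1]
gripper_width: 0.507
```

```bash
python3 d.py .6765 .0965 .0278
```

```text
pos [0.6765 0.0965 0.031 ] d [-0.     -0.      0.0032] rot [0.0012 0.0006 0.0009] F [-0.2 -1.1 -0.1] w 44.1 q7 1.47 t 31.07
```

Call:
{"op": "apply_moves", "data": {
  "deltas": [0, 0, 0.0015, 0, 0, 0, 0, 0, 0.0025, 0, 0, 0, 0, 0, 0.0032, 0, 0, 0, 0, 0, 0.0032, 0, 0, 0]
}}

```text
clock: 31.58
eef_pos: [0.6766, 0.0965, 0.0281]
tool_rot: [-0.0, 1.0, 0.001, 0.0]
force: [-1.0, 0.4, 1.2]
gripper_width: 0.507
```

Call:
{"op": "apply_moves", "data": {
  "deltas": [0, 0, 0.0005, 0, 0, 0, 0, 0, 0, 0, 0, 0, 0, 0, 0, 0, 0, 0, 0, 0, 0, 0, 0, 0],
  "gripper": 0.087
}}

```text
clock: 32.08
eef_pos: [0.6765, 0.0965, 0.028]
tool_rot: [-0.0, 1.0, 0.001, 0.0]
force: [0.2, -0.3, 0.3]
gripper_width: 0.878
```

Call:
{"op": "apply_moves", "data": {
  "deltas": [0, 0, -0.03, 0, 0, 0, 0, 0, -0.07, 0, 0, 0, 0, 0, -0.1, 0, 0, 0, 0.04, 0, -0.1, 0, 0, 0, 0.09, 0.001, -0.1, 0, 0, 0, 0.14, 0.002, -0.1, 0, 0, 0, 0.19, 0.003, -0.09, 0, 0, 0, 0.23, 0.004, -0.08, 0, 0, 0, 0.238, 0.004, -0.07, 0, 0, 0, 0.238, 0.004, -0.07, 0, 0, 0, 0.238, 0.004, -0.07, 0, 0, 0]
}}

```text
clock: 33.45
eef_pos: [0.4398, 0.1002, 0.0983]
tool_rot: [-0.0, 1.0, 0.001, 0.001]
force: [-0.7, 0.4, 0.1]
gripper_width: 0.999
```

```bash
python3 d.py .4385 .1005 .006; python3 v.py b2 .6755 .0965
```

```text
pos [0.4398 0.1002 0.0983] d [0.0015 0.0002 0.0923] rot [0.0013 0.0018 0.0004] F [-0.7  0.4  0.1] w 86.9 q7 1.26 t 33.45
top crop origin 244 116 scale 5
scene crop origin 255 195 scale 5
```

View pics/b2.png

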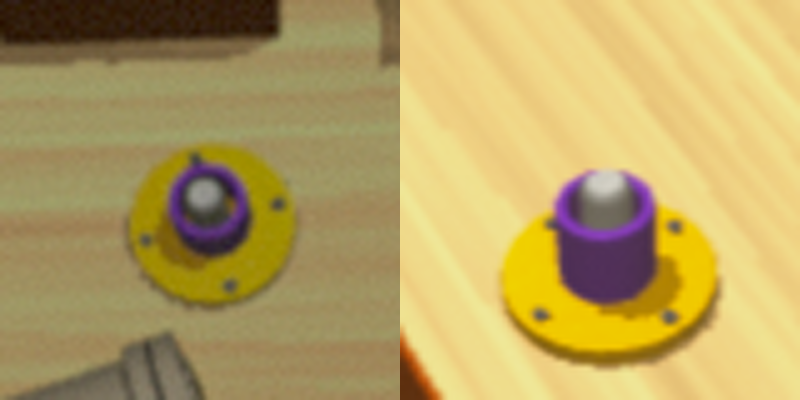

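The bush is flat on the yellow plate and around the post. Now the red cap.

Call:
{"op": "apply_moves", "data": {
  "deltas": [0.001, 0.0002, 0.04, 0, 0, 0, 0.001, 0.0002, 0.07, 0, 0, 0, 0.001, 0.0002, 0.087, 0, 0, 0, 0.0015, 0.0002, 0.0925, 0, 0, 0, 0.0015, 0.0002, 0.0925, 0, 0, 0, 0.0015, 0.0002, 0.0925, 0, 0, 0]
}}

```text
clock: 34.3
eef_pos: [0.4389, 0.1007, 0.0064]
tool_rot: [-0.0, 1.0, 0.001, 0.001]
force: [-0.2, -1.3, -0.3]
gripper_width: 1.003
```

Call:
{"op": "apply_moves", "data": {
  "deltas": [0, 0, 0, 0, 0, 0, 0, 0, 0, 0, 0, 0, 0, 0, 0, 0, 0, 0, 0, 0, 0, 0, 0, 0, 0, 0, 0, 0, 0, 0, 0, 0, 0, 0, 0, 0],
  "gripper": 0.038
}}

```text
clock: 35.05
eef_pos: [0.4389, 0.1007, 0.0065]
tool_rot: [-0.0, 1.0, 0.001, 0.001]
force: [-0.4, 0.6, 1.0]
gripper_width: 0.564
```

```bash
python3 d.py .677 .0965 .15
```

```text
pos [0.4389 0.1007 0.0065] d [-0.2385 -0.004  -0.1429] rot [0.0017 0.0027 0.0003] F [-0.4  0.6  1. ] w 49.0 q7 1.3 t 35.05
```

Call:
{"op": "apply_moves", "data": {
  "deltas": [0, 0, -0.03, 0, 0, 0, 0, 0, -0.07, 0, 0, 0, 0, 0, -0.11, 0, 0, 0, 0, 0, -0.143, 0, 0, 0, -0.04, 0, -0.143, 0, 0, 0, -0.08, -0.001, -0.143, 0, 0, 0, -0.12, -0.002, -0.143, 0, 0, 0, -0.16, -0.003, -0.143, 0, 0, 0, -0.2, -0.004, -0.143, 0, 0, 0, -0.23, -0.004, -0.143, 0, 0, 0, -0.2385, -0.004, -0.143, 0.002, 0.003, 0, -0.2385, -0.004, -0.143, 0.002, 0.003, 0, -0.2385, -0.004, -0.143, 0.002, 0.003, 0]
}}

```text
clock: 36.67
eef_pos: [0.6762, 0.0967, 0.1502]
tool_rot: [-0.0, 1.0, -0.0, -0.0]
force: [0.0, -0.7, -0.6]
gripper_width: 0.559
```

```bash
python3 d.py .677 .0965 .0608; python3 w.py b3 .0065 .026 .6755 .0965
```

```text
pos [0.6762 0.0967 0.1502] d [-0.0009 -0.0001  0.0894] rot [-0.0001 -0.0007  0.0005] F [ 0.  -0.7 -0.6] w 48.7 q7 1.46 t 36.67
tcp bottom [244.8 210. ] top [242.8 161.3]
post bottom [246.2 209.1] top [244.2 160.5]
post stem z.055 [252.2 362.9] 10mm x -> [-21.4   7.4] y-> [10.9 13.3]
```

View pics/b3.png

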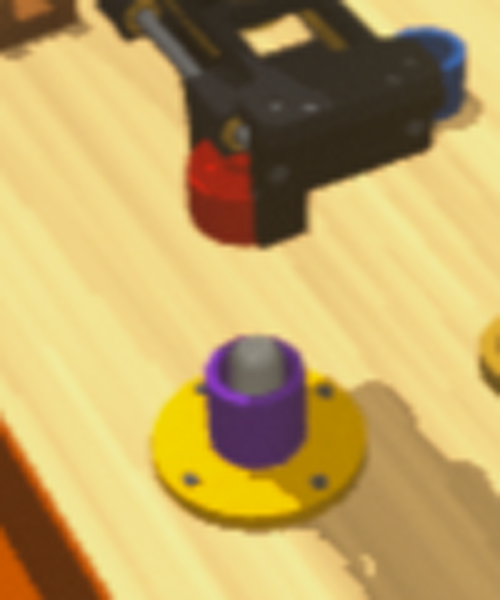

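The cap is centred at col ~246 and ~250 is wanted, so it is ~2 mm too far in +x. I shift −x by 1.5 mm and lower.

Call:
{"op": "apply_moves", "data": {
  "deltas": [0.0015, 0, 0.02, 0, 0, 0, 0.0015, 0, 0.04, 0, 0, 0, 0.0015, 0, 0.055, 0, 0, 0, 0.0015, 0, 0.07, 0, 0, 0, 0.0015, 0, 0.082, 0, 0, 0, 0.0015, 0, 0.0875, 0, 0, 0, 0.0015, 0, 0.0887, 0, 0, 0, 0.0015, 0, 0.0887, 0, 0, 0]
}}

```text
clock: 37.72
eef_pos: [0.6751, 0.0967, 0.0622]
tool_rot: [-0.0, 1.0, 0.0, 0.0]
force: [0.3, -0.4, -0.0]
gripper_width: 0.561
```

```bash
python3 d.py .6745 .0965 .0584; python3 w.py b4 .0065 .026 .6755 .0965
```

```text
pos [0.6751 0.0967 0.0622] d [ 0.0006 -0.0002  0.0038] rot [0.0002 0.0003 0.0005] F [ 0.3 -0.4 -0. ] w 48.8 q7 1.48 t 37.73
tcp bottom [253.2 361.6] top [251.6 318.5]
post bottom [252.2 361.6] top [250.5 318.5]
post stem z.055 [252.2 362.9] 10mm x -> [-20.1   7.6] y-> [10.3 13.6]
```

View pics/b4.png

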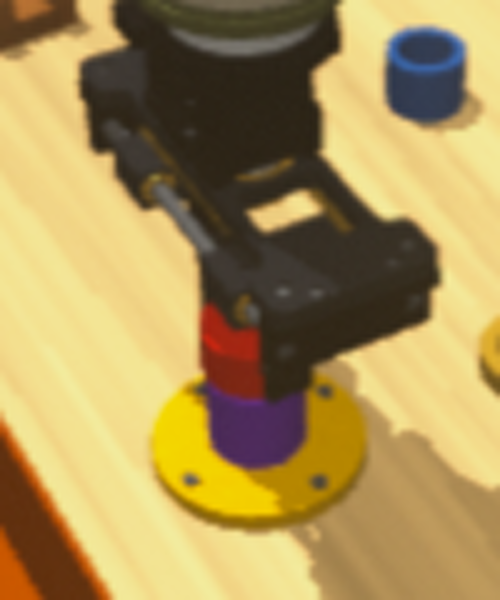

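The cap sits over the bush with no force yet. I lower the last millimetres.

Call:
{"op": "apply_moves", "data": {
  "deltas": [0.0003, 0, 0.0015, 0, 0, 0, 0.0003, 0, 0.0028, 0, 0, 0, 0.0003, 0, 0.0037, 0, 0, 0, 0.0003, 0, 0.0037, 0, 0, 0]
}}

```text
clock: 38.28
eef_pos: [0.6749, 0.0968, 0.0586]
tool_rot: [-0.0, 1.0, 0.0, 0.0]
force: [-0.3, -0.4, 0.3]
gripper_width: 0.562
```

Call:
{"op": "apply_moves", "data": {
  "deltas": [0, 0, 0.0005, 0, 0, 0, 0, 0, 0.001, 0, 0, 0, 0, 0, 0.001, 0, 0, 0]
}}

```text
clock: 38.65
eef_pos: [0.6751, 0.0968, 0.0586]
tool_rot: [-0.0, 1.0, 0.0, 0.001]
force: [-3.1, 0.5, 7.4]
gripper_width: 0.561
```

Contact at the expected height. Release and withdraw.

Call:
{"op": "apply_moves", "data": {
  "deltas": [0, 0, -0.0006, 0, 0, 0, 0, 0, -0.0006, 0, 0, 0, 0, 0, -0.0006, 0, 0, 0, 0, 0, -0.0006, 0, 0, 0, 0, 0, -0.0006, 0, 0, 0],
  "gripper": 0.087
}}

```text
clock: 39.28
eef_pos: [0.6751, 0.0968, 0.0591]
tool_rot: [-0.0, 1.0, 0.0, 0.001]
force: [-0.7, -0.3, -0.0]
gripper_width: 0.978
```

Call:
{"op": "apply_moves", "data": {
  "deltas": [0, 0, -0.02, 0, 0, 0, 0, 0, -0.06, 0, 0, 0, 0, 0, -0.1, 0, 0, 0, 0.02, 0.04, -0.12, 0, 0, 0, 0.05, 0.09, -0.12, 0, 0, 0, 0.08, 0.14, -0.12, 0, 0, 0, 0.11, 0.19, -0.12, 0, 0, 0, 0.14, 0.24, -0.12, 0, 0, 0, 0.17, 0.29, -0.12, 0, 0, 0, 0.18, 0.32, -0.12, 0, 0, 0, 0.18, 0.32, -0.12, 0, 0, 0, 0.18, 0.32, -0.12, 0, 0, 0, 0.18, 0.32, -0.12, 0, 0, 0]
}}

```text
clock: 40.9
eef_pos: [0.4959, 0.4152, 0.1797]
tool_rot: [0.001, 1.0, 0.0, 0.001]
force: [0.4, -0.4, 0.8]
gripper_width: 0.998
```

```bash
python3 v.py c1 .6755 .0965; python3 v.py c2 .37 -.27; python3 - <<'E'
import cv2,numpy as np
from h import *
a=np.vstack([cv2.imread("pics/c1.png"),cv2.imread("pics/c2.png")]); cv2.imwrite("pics/c.png",cv2.resize(a,(600,600)))
for n in("top","scene"): cv2.imwrite(f"pics/{n}_end.png",read_camera(n)["image"][:,:,::-1])
E
```

```text
top crop origin 244 116 scale 5
scene crop origin 255 195 scale 5
top crop origin 380 220 scale 5
scene crop origin 288 91 scale 5
```

View pics/c.png

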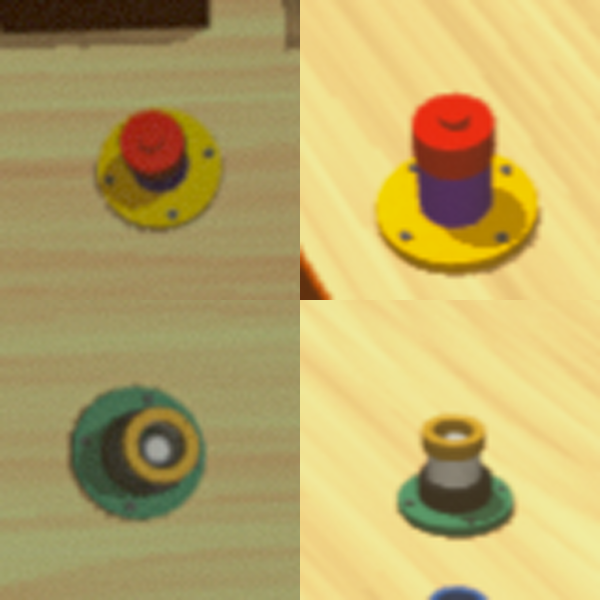

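View pics/scene_end.png

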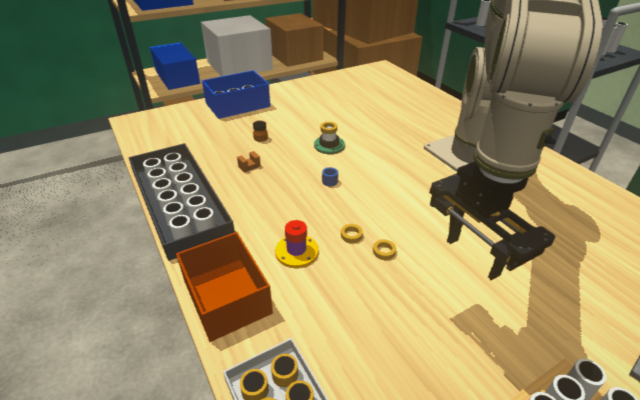

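View pics/top_end.png

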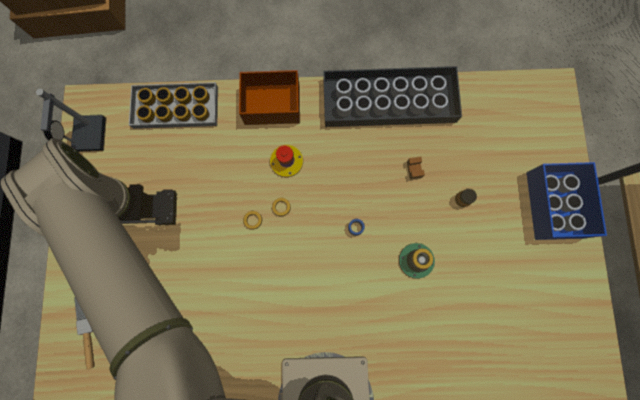

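Both stacks are flat. The bystanders are at their starting pixels: blue (356,227), vee (416,168), jar (466,198). The two other brass rings (252,220) and (281,207) are also unmoved. Handing in.

```bash
python3 -c "
from bench import *
print(close_job(), read_state()['clock'])"
```

```text
the job is handed in; nothing more can be done
the job is handed in; nothing more can be done
```

I loaded both mandrels as asked and handed the job in at about 41 s. The green mandrel holds collar, steel sleeve, then the brass ring that started farthest left. The yellow mandrel holds the violet bush with the red cap on top.

- **Seating:** Each part made contact within about 0.5 mm of its expected height (largest force about 17 N, with the brass ring). The last pictures from both cameras show both stacks flat and on their posts. The robot was clear of everything.
- **Left alone:** The blue sleeve, grease jar, vee block and the two look-alike brass rings show at the same pixels as at the start.
- **What disagreed:** The two cameras differed by about 2–4 mm on most positions. I averaged them and, for all but the collar, checked the part against its post in the scene view before lowering it, shifting three by 1–2.5 mm. The gripper opening read 1–2 mm under nominal on every part except the collar. No other check failed or disagreed.

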